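# Find the housing with a setup bar and set the fence to it

## Robot

A 6-joint arm with a two-finger parallel gripper is mounted at the origin on the work surface. World frame = base frame: x ahead of the robot, y to its left, z up, the work surface at z = 0. Lengths are in mm, angles in rad, forces in N, time in s.
With the tool pointing down it reaches from about 350 to 925 mm from the base axis. Payload 6.4 kg.
Tool frame: the origin (TCP) lies on the centre line of the jaws, within the pads' length; the fingertips stand 8 mm ahead of it and the grasp point (between the pads) lies 11 mm behind it; z points along the fingers, x is the direction in which the jaws open and shut, and the axes are right-handed (so a half turn about z gives the same grasp; the last joint's range is limited). The gripper opens to 85 mm and grips with 20 to 120 N. Pads are 22 mm wide; open, the fingers measure 114 mm over their backs; the gripper's body (76 mm by 85 mm) begins 54 mm behind the grasp point. The pads swing forward as they close: fully open they stand 13 mm farther back than shut.
Start: joints at [0.974, 0.245, 1.558, -0, 1.339, -0.174], TCP at [266.704, 592.776, 239.29] pointing down, gripper open.
Joint ranges: [-3.13, 3.13], [-1.02, 2.26], [0.13, 2.54], [-0.95, 4.09], [0.21, 2.88], [-2.74, 2.74]. Speed limits (rad/s): [2.57, 2.57, 3.14, 3.14, 3.14, 3.14].

## Interface

Orientations are given as a unit quaternion [x, y, z, w].
In Python, from cell import r, optics, job, status gives the robot as it stands. Calls block until the motion is done:
- r.goto(position, orientation): joint-space move of the TCP to a pose.
- r.line_to(position, rot=None, feed=150, until_force=None): straight line of the TCP; rot=None keeps the orientation; feed is the mean speed in mm/s. With until_force (N) it stops when the force on the tool has changed by that much, and returns True; else False.
- r.movej(angles): joint-space move.
- r.move_gripper(opening): finger opening in mm; the grip force is fixed at half the most; returns when the fingers have stopped.
- r.dwell(seconds).
- r.solve_ik(position, orientation): joint angles nearest the present ones, or None.
- optics.get_image(name): name is "scene" or "side" or "wrist"; returns the picture (420x560x3 uint8, red, green, blue); there is no depth.
- optics.get_calibration(name): a dict with "fx", "fy", "cx", "cy" (pixels), "position" and "orientation" of the camera in the world; the wrist camera has in their place "tool_from_camera" (4x4, takes a point from camera to tool coordinates, whose origin is the TCP and whose axes are the tool frame's). Camera axes: x right, y down, z forward; pixel columns grow to the right and rows downward; lengths in mm; the calibration is good to about 2 mm. A picture is of the moment at which its call begins: read the wrist's pose just before it. get_calibration takes no time and is no camera call.
A pose or a line that the arm cannot do raises r.IKError and nothing moves.
- job.finish_job(): hands the job in, once; it reports no verdict.
Readings, each from a call of its own:
- status.read_time(): time.
- status.read_joint_pos(): joint angles.
- status.read_qd(): joint speeds.
- status.read_joint_efforts(): joint torques, N m.
- status.read_ee_pos(): TCP position.
- status.read_tcp_rot(): TCP orientation.
- status.read_ft_force(): force on the tool from outside, world axes, zero at the start.
- status.read_wrist_torque(): the same for the moment, N m.
- status.read_width(): finger opening in mm.
Only numpy, scipy, OpenCV 4.12 (cv2) and the standard library are available. Lean on these libraries where they do the work, as an engineer would, in place of code of your own. Each camera call takes 0.05 s, during which the arm holds its last target. There are 200 camera calls.

## Task

Set the jig's fence to the groove already cut across the navy board. Take the 18 mm setup bar (the middle thickness of the three), stand it on the board near the end away from the fence, lengthwise across the board like the fence and about midway between the tracks, drag it over the face towards the fence until it drops into the groove, stop, and let go of it sitting flat in the groove. Then slide the fence gently up until it just touches the bar, and leave the other two bars, the loose clamp and the tape measure where they are.

Things in the scene. Friction and masses are not known exactly. Their poses are not given: they have to be found in the camera images.
- bar18_mid (a point): Steel setup bar to be used, one of three alike but for thickness: 90 mm long (its x axis), 18 mm thick (y), 25 mm high (z), long edges eased by about 2 mm, 0.32 kg. The point is the bar's centre, 12.5 mm above its underside. It starts upright on a rubber mat on the bench whose top is 3 mm above the bench; at least 30 mm is clear on each side of it. The three bars change places from run to run.
- bar12_mid (a point): Centre of the thinner steel bar, 90 x 12 x 25 mm high, on the same mat. Not to be used or moved.
- bar24_mid (a point): Centre of the thicker steel bar, 90 x 24 x 25 mm high, on the same mat. Not to be used or moved.
- jig: The jig, fixed to the bench; origin under its centre at bench height, x across it (away from the robot), y along its two aluminium T-tracks towards the end where the fence starts, z up. Plywood base 320 (x) by 520 (y) mm, 18 mm thick; tracks at x = +-131 mm, 24 mm wide, tops 36 mm above the bench.
- face_mid (a point): Point on the navy board's face above the jig's origin, 36 mm above the bench, axes as the jig's. The board, 232 (x) by 360 (y) mm, is fixed between the tracks, face level with their tops; where it lies along y is not given, but it always covers y = -140 to +140 mm. The 18 mm bar standing on the face has its centre 48.5 mm above the bench; seated in the groove, 41.5 mm.
- search_start (a point): Point on the board's face, 110 mm from face_mid towards the end away from the fence: a good place to set the bar down; the groove is always further on. It runs straight across the whole board, parallel to the jig's x, 19.6 mm wide, 7 mm deep, square-edged, navy like the face. Its centre lies 70 to 140 mm from this point towards +y of the jig: it varies, is not given and must be felt.
- fence (a joint): Travel of the fence along the tracks, in m: 0 is the far +y end, growing as the fence slides towards -y of the jig, at most 0.21. It moves with about 3 N of friction plus slight damping and stays where it is left. Starts between 0 and 0.035.
- fence_face (a point): Middle of the fence's flat face that looks to -y of the jig (towards the bar), 47 mm above the bench; axes as the jig's, moving with the fence. The fence is an aluminium bar along the jig's x, 310 mm long, 30 mm thick (y), from 38 to 68 mm above the bench. This face has to touch the bar; when it does, the bar's centre is 9 mm from it.
- fence_knob (a point): Centre of the black round pull knob on top of the middle of the fence, upright, 30 mm in diameter and 30 mm high (72 to 102 mm above the bench), rigid with the fence. The fence face lies 15 mm from it towards -y of the jig. Two shorter black star knobs stand 131 mm to either side of it over the tracks and need no touching.
- clamp: Loose G-clamp lying flat on the bench on the near side of the bars, about 220 mm long (x), 100 mm wide, 20 mm high; origin under its frame. Bystander.
- tape: Tape measure, black case 66 x 36 x 64 mm high; origin under its centre. Bystander, on the near left of the jig.
Things that resemble listed ones, but are neither listed nor needed, are in the scene too. Leave any purple or red look-alike of the part that bears bar18_mid alone.

How it is judged:
By the outcome, as a careful person would: the job done as asked, in the order asked, and still so for the second after the job is handed in, with the robot touching nothing.
It also fails if it takes over 58 s, if anything falls off the work surface, if the arm or the gripper's body presses on something with over 40 N, if the wrist force passes 120 N, or if a joint passes its speed limit or range.

## Working session

There is one attempt and no reset: what is moved stays moved. The work goes in short steps, each a Python script; the robot and the scene stay as the last script left them, time stands still between calls to the robot, and variables do not carry over. Pictures are saved under pics/ and viewed, about 8 in all and at most 12, crops included, and the job is handed in when it is done.

```bash
ls; mkdir -p pics
python3 - <<'E'
from cell import r,optics,job,status
import cv2
for n in("scene","side","wrist"):
    cv2.imwrite(f"pics/{n}0.png",optics.get_image(n)[:,:,::-1]); print(n,optics.get_calibration(n))
print(status.read_time(),status.read_ee_pos(),status.read_tcp_rot())
E
```

```text
pics
scene {'fx': 462.19018907530045, 'fy': 462.19018907530045, 'cx': 279.3482145090378, 'cy': 211.09703419523794, 'position': array([1111.83531158,  454.12433537,  840.87270444]), 'orientation': array([ 0.40818108,  0.81000319, -0.3776942 , -0.18609174])}
side {'fx': 385.655700124773, 'fy': 385.655700124773, 'cx': 283.60036788822345, 'cy': 210.16777302293875, 'position': array([ 254.28790886, -772.03181982,  911.12843855]), 'orientation': array([ 0.93199022, -0.11005567,  0.03194727, -0.34389147])}
wrist {'fx': 314.1802605012013, 'fy': 314.1802605012013, 'cx': 283.8065960200667, 'cy': 216.0842738199977, 'tool_from_camera': array([[ 9.99999958e-01,  2.90912643e-04,  1.14085762e-05,
         8.51258658e-01],
       [-2.83679178e-04,  9.64825570e-01,  2.62890735e-01,
        -6.61452150e+01],
       [ 6.54709526e-05, -2.62890727e-01,  9.64825612e-01,
        -1.34795205e+02],
       [ 0.00000000e+00,  0.00000000e+00,  0.00000000e+00,
         1.00000000e+00]])}
0.15 [266.47058291 592.4046727  238.42686477] [ 8.39741849e-01  5.42985321e-01 -6.92306984e-04  2.98651181e-04]
```

View pics/scene0.png

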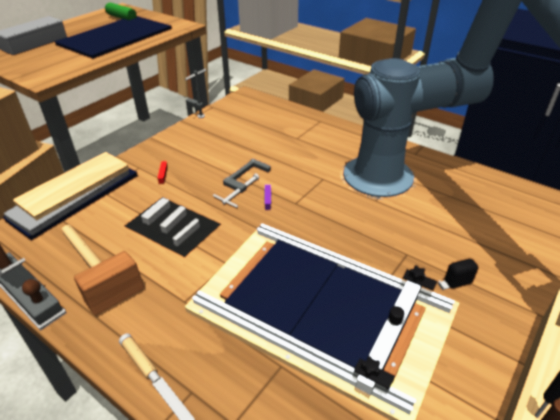

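View pics/side0.png

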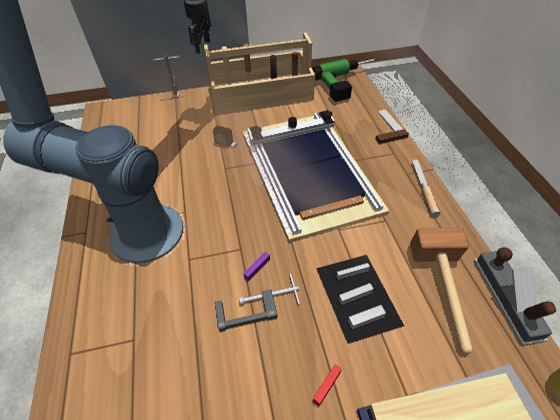

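The scene view shows the three bars on the black mat at (155,210), (173,218) and (187,232). The jig is centred near (325,300), with the fence at its right end (knob at 396,315) and the groove as a faint line near (320,290). In the side view the bars are at (352,270), (356,293) and (367,317). The red and purple sticks are look-alikes. Next I'll turn these into rough positions.

```bash
cat > h.py <<'E'
from cell import r,optics,job,status
import numpy as np,cv2
from scipy.spatial.transform import Rotation as R
def pose(n,tcp=None,rot=None):
    c=optics.get_calibration(n)
    if n!="wrist": return c,R.from_quat(c["orientation"]).as_matrix(),np.array(c["position"])
    T=np.array(c["tool_from_camera"]);M=R.from_quat(rot).as_matrix()
    return c,M@T[:3,:3],M@T[:3,3]+tcp
def p2w(n,uv,z,tcp=None,rot=None):
    c,M,p=pose(n,tcp,rot)
    d=M@np.array([(uv[0]-c["cx"])/c["fx"],(uv[1]-c["cy"])/c["fy"],1])
    return p+d*(z-p[2])/d[2]
def w2p(n,w,tcp=None,rot=None):
    c,M,p=pose(n,tcp,rot); q=M.T@(np.asarray(w)-p)
    return np.array([c["cx"]+c["fx"]*q[0]/q[2],c["cy"]+c["fy"]*q[1]/q[2]])
def down(a): # tool z down, tool x (jaw) at heading a in world xy
    ca,sa=np.cos(a),np.sin(a)
    return R.from_matrix(np.array([[ca,sa,0],[sa,-ca,0],[0,0,-1]])).as_quat()
def snap(name):
    t=np.array(status.read_ee_pos());q=np.array(status.read_tcp_rot())
    im=optics.get_image("wrist");cv2.imwrite(f"pics/{name}.png",im[:,:,::-1]);np.savez(f"pics/{name}.npz",t=t,q=q);return t,q
E
python3 - <<'E'
from h import *
np.set_printoptions(precision=1,suppress=True)
for uv in [(155,209),(173,217),(187,231)]: print(p2w("scene",uv,28))
for uv in [(352,270),(356,293),(367,317)]: print("s",p2w("side",uv,28))
print("knob",p2w("scene",(396,309),102),p2w("side",(292,119),102))
for uv in [(262,229),(455,301),(195,297),(408,402)]: print("trk",p2w("scene",uv,36))
print("groove",p2w("scene",(337,263),36),p2w("scene",(297,328),36))
for nm,(x0,y0,w,h) in {"scene":(115,185,120,80),"side":(310,250,100,100)}.items():
    im=cv2.imread(f"pics/{nm}0.png")[y0:y0+h,x0:x0+w]
    cv2.imwrite(f"pics/{nm}c.png",cv2.resize(im,(400*w//h,400),interpolation=3))
cv2.imwrite("pics/bars.png",np.hstack([cv2.imread("pics/sidec.png"),cv2.imread("pics/scenec.png")[:,:400]]))
print([R.from_quat(status.read_tcp_rot()).as_matrix()])
E
```

```text
[ 538.6 -406.1   28. ]
[ 532.7 -341.3   28. ]
[ 549.9 -270.8   28. ]
s [ 539.7 -282.9   28. ]
s [ 526.7 -349.3   28. ]
s [ 530.2 -416.6   28. ]
knob [517.9 292.7 102. ] [519.9 296.6 102. ]
trk [ 435.3 -112.8   36. ]
trk [368.6 372.3  36. ]
trk [698.2 -94.   36. ]
trk [642.8 387.9  36. ]
groove [423.7 105.5  36. ] [631.2 134.8  36. ]
[array([[ 0.4,  0.9, -0. ],
       [ 0.9, -0.4, -0. ],
       [-0. , -0. , -1. ]])]
```

Run:
```python
from h import *
r.goto([490,150,300],down(np.pi/2)); r.dwell(.2); print(snap("jig"),status.read_time())
r.goto([525,-345,220],down(np.pi/2)); r.dwell(.2); print(snap("bars_w"),status.read_time(),status.read_joint_pos(),status.read_ft_force())
a=cv2.imread("pics/bars.png")
```

```text
(array([489.90092654, 150.54119242, 299.91168926]), array([ 7.06755174e-01,  7.07458207e-01, -5.64296277e-05, -7.71545253e-05])) 2.2167
(array([ 525.45939496, -344.24509748,  220.30409859]), array([7.06665882e-01, 7.07547369e-01, 5.99581469e-05, 2.18302571e-04])) 4.2917 [-7.60482429e-01  2.11670292e-01  1.63285887e+00  3.14989765e-05
  1.29672966e+00 -2.33231912e+00] [-0.3022173   0.00891883 -0.41786321]
```

View pics/jig.png

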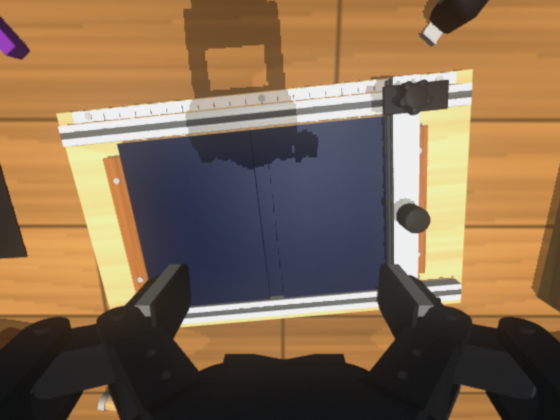

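View pics/bars_w.png

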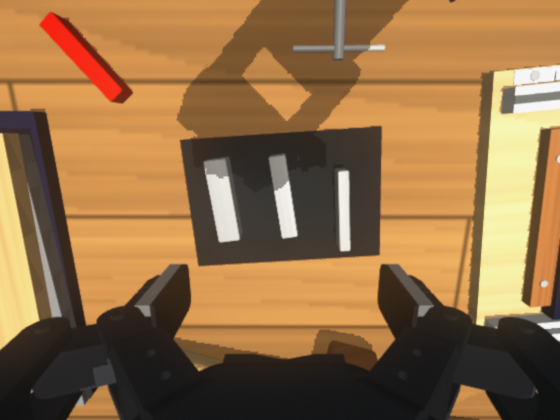

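The jig view shows the groove between lines (250,130)-(272,300) and (269,160)-(282,300), and the knob top at (413,217). In the bars view the three bars, left to right, are at (221,200) thick, (283,196) middle and (343,210) thin. The centre one fits 18 mm, and I'll confirm it in an enlarged crop. The red bar at (85,60) is a decoy.

Run:
```python
from h import *
np.set_printoptions(precision=1,suppress=True)
im=cv2.imread("pics/bars_w.png")[140:260,190:370]
big=cv2.resize(im,None,fx=4.4,fy=4.4,interpolation=cv2.INTER_CUBIC)
cv2.imwrite("pics/bars_big.png",cv2.convertScaleAbs(big,alpha=1.0))
d=np.load("pics/bars_w.npz");t,q=d["t"],d["q"]
g=cv2.cvtColor(im,cv2.COLOR_BGR2GRAY); 
_,m=cv2.threshold(g,70,255,0)
m[:, :8]=0
cs,_=cv2.findContours(m,0,2)
for c in cs:
    if cv2.contourArea(c)<150 or cv2.contourArea(c)>3500: continue
    b=cv2.boxPoints(cv2.minAreaRect(c))+[190,140]
    w=np.array([p2w("wrist",u,28,t,q) for u in b])
    e=[np.linalg.norm(w[i]-w[(i+1)%4]) for i in range(4)]
    i=int(np.argmax(e)); v=w[(i+1)%4]-w[i]
    print("px",b.mean(0),"centre",w.mean(0),"sides",e[:2],"ang",np.degrees(np.arctan2(v[1],v[0])))
d=np.load("pics/jig.npz");t,q=d["t"],d["q"]
f=lambda u,z:p2w("wrist",u,z,t,q)
for n,u,z in[("ply TL",(58,114),18),("ply TR",(473,70),18),("board TL",(120,143),36),("board TR",(388,113),36),("board BL",(147,306),36),("grL",(250,130),36),("grL",(272,300),36),("grR",(269,160),36),("grR",(282,300),36),("knob",(413,217),102),("trkTL",(59,127),36),("trkTR",(472,83),36)]: print(n,f(u,z))
```

```text
px [343.6 210. ] centre [ 543.6 -279.4   28. ] sides [np.float64(14.501782409415373), np.float64(93.26941341629232)] ang 4.046256017827419
px [222.9 200. ] centre [ 532.9 -408.3   28. ] sides [np.float64(28.17107195496967), np.float64(92.37556638804892)] ang -173.02328183274147
px [282.9 196.4] centre [ 528.7 -344.3   28. ] sides [np.float64(19.026310882536706), np.float64(91.6271293260853)] ang -171.4709092755236
ply TL [ 404.3 -134.2   18. ]
ply TR [352.5 381.8  18. ]
board TL [439.2 -51.6  36. ]
board TR [403.5 276.8  36. ]
board BL [665.8 -43.8  36. ]
grL [423.5 109.7  36. ]
grL [656.  134.6  36. ]
grR [459.8 132.5  36. ]
grR [656.  148.8  36. ]
knob [515.5 293.1 102. ]
trkTL [ 420.3 -123.5   36. ]
trkTR [369.7 372.9  36. ]
```

View pics/bars_big.png

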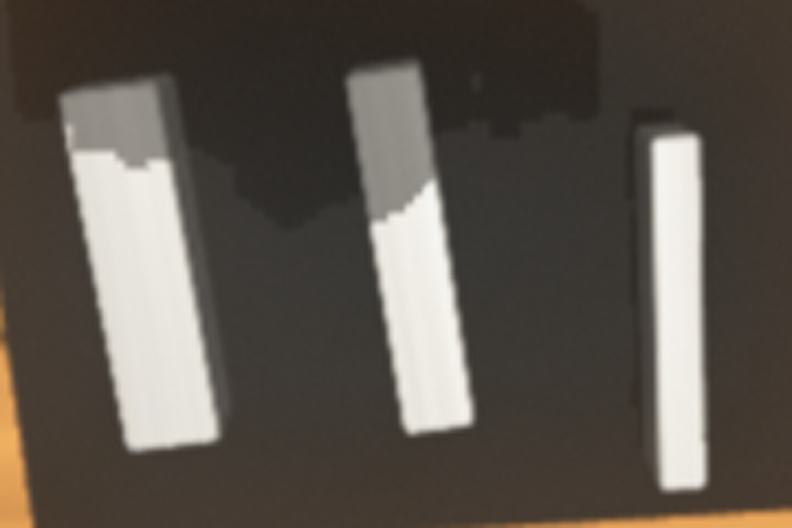

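The enlarged crop confirms it: the widths run thick, middle, thin at crop pixels (140,260), (410,250) and (680,310), measuring 28, 19 and 14.5 mm with the sides included. The centre bar is the 18 mm one, at about (529.5,-344.5) with yaw 8.5°. The jig origin comes out at about (537.5,140) with yaw 5.8°, and its length checks at 518.6 against 520 mm. I expect the groove near jig y = -9. Now I'll pick the bar and place it at search_start.

```bash
cat >> h.py <<'E'
YAW=np.radians(5.8);O=np.array([537.5,140.])
ux=np.array([np.cos(YAW),np.sin(YAW)]);uy=np.array([-ux[1],ux[0]])
J=lambda x,y,z:np.r_[O+x*ux+y*uy,z]
def jig(p): d=np.asarray(p)[:2]-O; return np.round([d@ux,d@uy,p[2]],2)
QJ=down(np.pi/2+YAW)
def st(m): print(m,round(status.read_time(),2),"jig",jig(status.read_ee_pos()),"w",round(float(status.read_width()),2),"F",np.round(status.read_ft_force(),2))
E
python3 - <<'E'
from h import *
q=down(np.radians(98.5))
r.move_gripper(40)
r.goto([529.5,-344.5,60],q); r.line_to([529.5,-344.5,20],feed=80,until_force=8); st("at")
print(status.read_ee_pos())
r.move_gripper(10); st("grip")
r.line_to([529.5,-344.5,110],feed=150); st("lift")
r.goto(J(0,-110,80),QJ); st("over")
print("contact",r.line_to(J(0,-110,46),feed=25,until_force=5)); st("down")
cv2.imwrite("pics/scene1.png",cv2.resize(optics.get_image("scene")[150:400,140:480,::-1],None,fx=2.2,fy=2.2))
E
```

```text
at 6.13 jig [ -56.95 -481.17   19.74] w 40.11 F [-0.71 -0.39 -0.96]
[ 529.47011602 -344.46297058   19.74447253]
grip 6.46 jig [ -56.47 -481.68   20.87] w 16.21 F [0.01 0.39 3.13]
lift 7.21 jig [ -57.65 -480.39  108.59] w 16.29 F [-1.29 -0.55 -4.27]
over 8.62 jig [   0.44 -111.01   80.22] w 16.11 F [ 0.53  0.78 -2.69]
contact True
down 9.59 jig [  -0.17 -109.91   53.86] w 16.55 F [-0.65  0.15  4.32]
```

View pics/scene1.png

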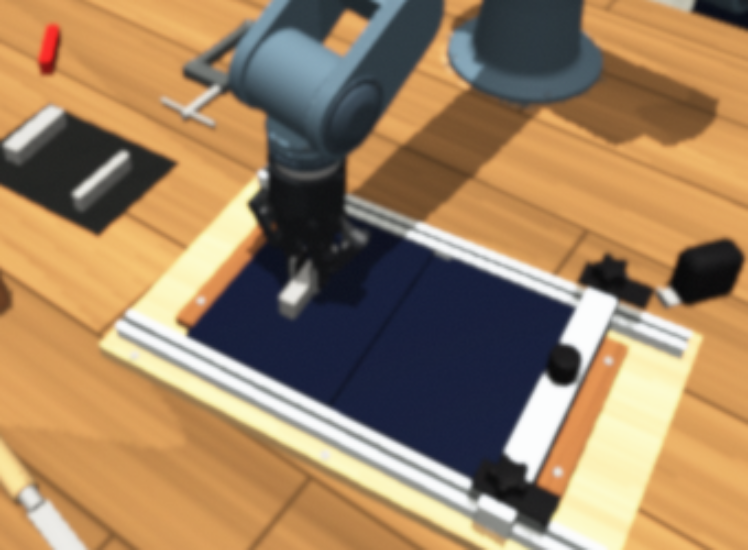

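Run:
```python
from h import *
r.move_gripper(21.5); st("open")
r.line_to(J(0,-110,49),feed=20,until_force=6); st("low")
print(r.line_to(J(0,-55,49),feed=40,until_force=8)); st("a")
print(r.line_to(J(0,8,49),feed=15,until_force=5)); st("b")
cv2.imwrite("pics/scene2.png",cv2.resize(optics.get_image("scene")[200:380,200:460,::-1],None,fx=3,fy=3))
```

```text
open 9.87 jig [  -1.75 -109.54   52.24] w 21.42 F [-0.16 -0.03  0.71]
low 10.21 jig [  -0.15 -109.99   48.66] w 21.77 F [-0.89  0.17 -0.58]
False
a 11.73 jig [ 4.000e-02 -5.495e+01  4.901e+01] w 21.78 F [ 0.22 -0.02  0.07]
True
b 14.56 jig [-0.55 -7.43 48.56] w 21.72 F [ 2.07 -2.41 -0.16]
```

View pics/scene2.png

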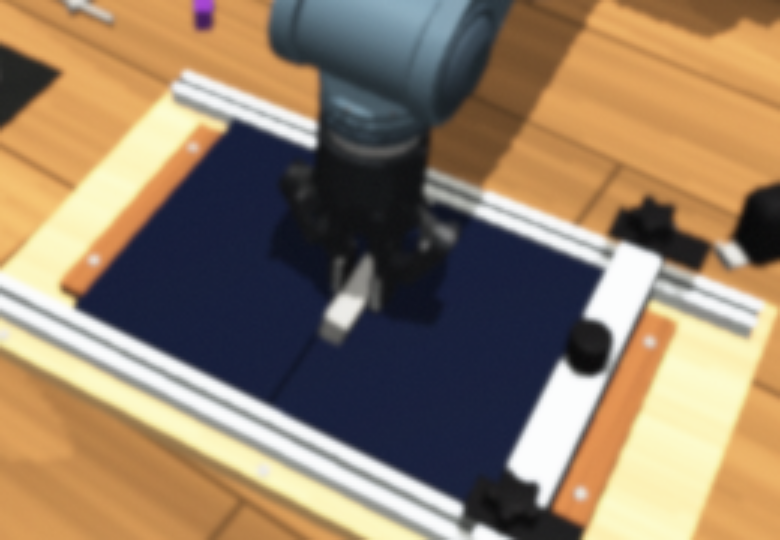

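The drag stopped on contact at jig y = -7.4, close to the expected groove, and the bar (345,300) lies on the groove line. I'll release it, lift and check that it is seated.

Run:
```python
from h import *
r.move_gripper(45); p=jig(status.read_ee_pos()); st("open")
r.line_to(J(0,-7,150),feed=150); r.goto(J(0,40,200),QJ); r.dwell(.2); t,q=snap("seat"); st("up")
c=w2p("wrist",J(0,-9,50),t,q).astype(int); print(c)
im=cv2.imread("pics/seat.png"); x0=max(0,c[0]-90);y0=max(0,c[1]-90)
cr=cv2.resize(im[y0:y0+200,x0:x0+260],None,fx=3,fy=3,interpolation=2);cv2.imwrite("pics/seatc.png",cr);print(x0,y0)
```

```text
open 14.96 jig [-1.42 -7.19 47.78] w 45.17 F [-0.62  0.53  0.06]
up 16.42 jig [ -0.83  39.34 198.28] w 45.06 F [-0.49 -0.15 -0.15]
[230 205]
140 115
```

View pics/seatc.png

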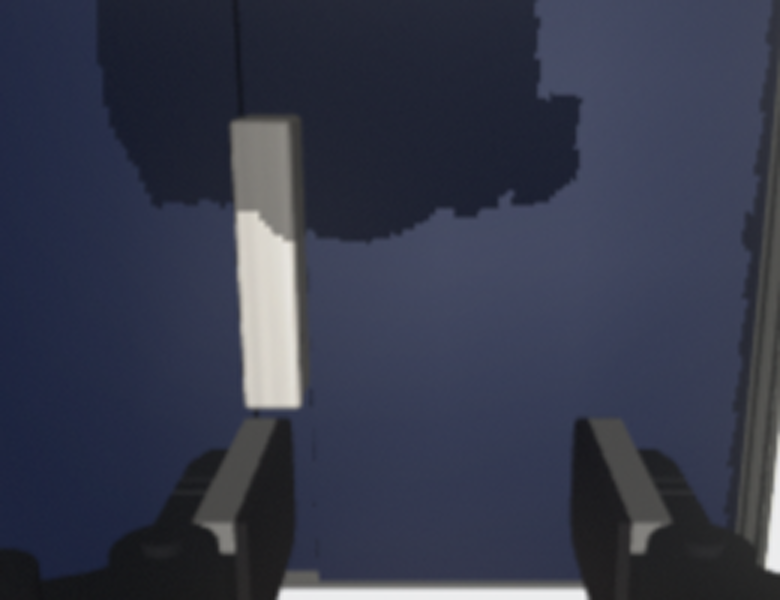

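In the crop the bar (270,260) lies along the groove between its edge lines at (240,100)/(256,410) and (310,395). Its visible side strip is about 7 px, where 8 px is expected if seated and 11 px if it is still on the face. I'll touch the top lightly as a second check (TCP 62 if seated, 69 if not), then move the fence.

Run:
```python
from h import *
r.move_gripper(0)
r.goto(J(0,-9.5,85),QJ); print(r.line_to(J(0,-9.5,60),feed=20,until_force=5)); st("top")
z=status.read_ee_pos()[2]
r.line_to(J(0,-9.5,110),feed=150)
if z<65:
    r.move_gripper(62)
    r.goto(J(-2,154,130),QJ); r.line_to(J(-2,154,86),feed=80,until_force=6); st("knob")
    r.move_gripper(34); st("straddle")
    print(r.line_to(J(0,36,86),feed=45,until_force=15)); st("near")
    print(r.line_to(J(0,0,86),feed=12,until_force=6)); st("touch")
cv2.imwrite("pics/scene3.png",cv2.resize(optics.get_image("scene")[200:380,200:460,::-1],None,fx=3,fy=3))
```

```text
True
top 18.53 jig [-0.18 -9.52 62.05] w 0.04 F [0.14 0.76 4.66]
knob 21.02 jig [ -1.87 154.02  85.97] w 62.12 F [ 0.95 -0.21  0.7 ]
straddle 21.4 jig [ -1.41 154.66  86.93] w 34.26 F [-1.28  3.98  1.91]
False
near 24.18 jig [ 0.23 36.01 86.16] w 34.42 F [-0.55  1.79 -2.25]
True
touch 26.16 jig [-8.000e-02  1.035e+01  8.579e+01] w 34.34 F [-0.02  1.16  0.52]
```

View pics/scene3.png

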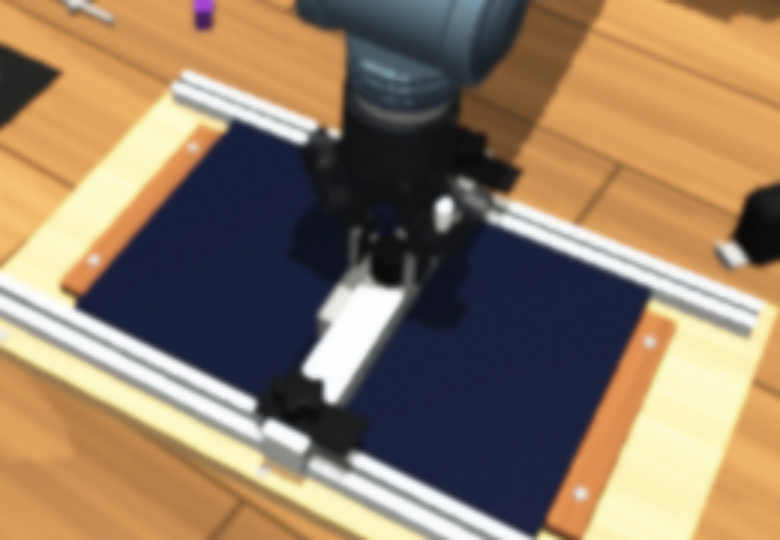

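The touch at TCP z = 62.05 confirms the bar is seated. The fence stopped at TCP y = 10.35, and the picture shows it against the bar at (340,300). A gentle second nudge will confirm contact before I release and look.

Run:
```python
from h import *
print(r.line_to(J(0,4,86),feed=6,until_force=6)); st("nudge")
p=jig(status.read_ee_pos())
r.move_gripper(62); st("open")
r.line_to(J(0,p[1],160),feed=120)
r.goto(J(0,-20,230),QJ); r.dwell(.2); t,q=snap("end"); st("up")
c=w2p("wrist",J(0,0,54),t,q).astype(int);x0=max(0,c[0]-110);y0=max(0,c[1]-110)
im=cv2.imread("pics/end.png");cv2.imwrite("pics/endc.png",cv2.resize(im[y0:y0+190,x0:x0+250],None,fx=3,fy=3,interpolation=2))
```

```text
True
nudge 26.71 jig [-0.94 10.39 84.85] w 33.82 F [-0.09  0.99  1.04]
open 27.09 jig [-1.44 10.51 84.35] w 62.47 F [0.25 0.15 0.17]
up 28.53 jig [ -0.96 -19.64 228.1 ] w 61.95 F [-0.49 -0.62  0.22]
```

View pics/endc.png

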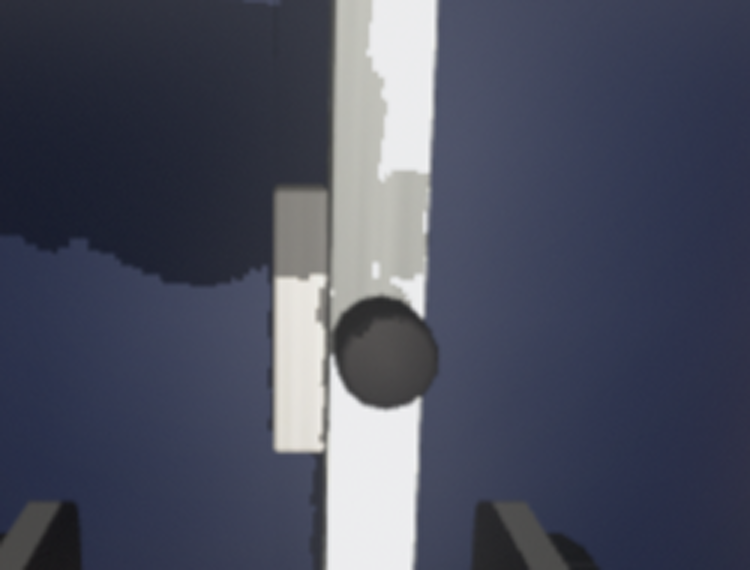

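The picture shows the bar at (300,320) lying flat along the groove, with the fence face at x≈328 closed up against it. The second nudge stopped within 0.05 mm. The arm is clear, so I'm handing in.

```bash
python3 -c "
from h import *
job.finish_job(); st('done')"
```

```text
the job is handed in; nothing more can be done
the job is handed in; nothing more can be done
```

The fence is set to the groove: the 18 mm bar sits flat in the groove with the fence closed up against it. I handed the job in at about 28.5 s of the 58 s allowed.

- **Bar:** I picked the centre bar of the three, stood it at the start point and pushed it over the face between slightly opened jaws. It stopped against the groove wall at jig y ≈ -7.4 mm by the tool, matching the groove I had seen at about y = -9. A light touch on its top put the tool at z = 62.05 mm; 62 means seated and 69 means still on the face.
- **Fence:** I slid it by the knob until the force rose, at tool y = 10.35 mm. A second gentle nudge stopped within 0.05 mm, and the last picture shows the face against the bar.
- **Checks that disagreed:** None failed. The gripper read 16.3 mm on the 18 mm bar, which I put down to pad give or reading offset. The knob measured about 6 mm off the jig's centre line in the image, which didn't affect the push.
- **Bystanders:** I steered clear of the other two bars, the clamp and the tape. The bars, clamp and tape were in place in the view after the pick, but I did not measure them again at the end.

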